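Free the jammed sample turntable and bring the calibration puck under the reading head

ROBOT

A 6-joint arm with a two-finger parallel gripper is mounted at the origin on the work surface. World frame = base frame: x ahead of the robot, y to its left, z up, the work surface at z = 0. Lengths are in mm, angles in degrees, forces in N, time in s.
With the tool pointing down it reaches from about 300 to 850 mm from the base axis. Payload 4.2 kg.
Tool frame: the origin (TCP) lies between the finger pads; the fingertips stand 22 mm ahead of it and the grasp point (between the pads) lies 3 mm ahead of it; z points along the fingers, y is the direction in which the jaws open and shut (so a half turn about z gives the same grasp; the last joint's range is limited). The gripper opens to 91 mm and grips with 3 to 60 N. Pads are 32 mm wide; open, the fingers measure 118 mm over their backs; the gripper's body (76 mm by 178 mm) begins 60 mm behind the grasp point.
Start: joints at [67.895, 18.312, 89.639, -0, 72.044, -1.146], TCP at [205.678, 536.971, 235.976] pointing down, gripper open.
Joint ranges: [-177.97, 177.97], [-48.28, 115.42], [12.27, 149.76], [-77.06, 257.06], [2.81, 150.46], [-146.56, 146.56]. Speed limits (degrees/s): [147.25, 147.25, 180, 180, 180, 180].

INTERFACE

Orientations are given as [roll, pitch, yaw] about the fixed x, y, z axes, in that order (R = Rz(yaw) Ry(pitch) Rx(roll)).
In Python, from workcell import * gives the robot as it stands.
- The arm moves only by the shell command python3 -m jog 'ROWS' [OPENING] [FORCE]. ROWS is text: rows parted by semicolons, each of 6 numbers parted by spaces: the shift along the tool's x, y, z in units of 0.5 m (1.0 is 0.5 m), then the turn, a rotation vector about the tool's x, y, z in units of pi/2 rad (1.0 is pi/2 rad). A call has 1 to 20 rows; each row is the pose to reach, as a shift and turn from the pose measured when the call began, along the tool's axes at that moment; what a row does not reach only later rows make up. A row lasts 1/12 s, in which the tool goes at most 41.7 mm and 7.16 degrees, less where a joint would pass 70% of its speed; a pose out of reach is approached as far as the arm can. A call with a number of a shift or a turn outside -1 to 1 is refused whole. A call with a gripper value outside its range is refused whole. OPENING is the opening, from -1 (shut) to 1 (fully open), set as the call begins (- or left out, the last holds). The fingers move at their own pace and stop on an object; FORCE is the grip in N (left out, the last holds). Time passes only in rows, so rows that repeat a pose let the fingers close. It gives the time, the measured TCP pose, the force and the opening at its end, in the units of the state.
- state(): the state, without advancing time (a new reading comes with each control period).
- grab_frame(name): name is "side" or "top" or "wrist"; returns the picture (400x640x3 uint8, red, green, blue); there is no depth.
- calibration(name): a dict with "mtx" (3x3 intrinsics, pixels), "rvec" (rotation vector, rad) and "tvec" (3), from world to camera coordinates, as OpenCV has them. Camera axes: x right, y down, z forward; pixel columns grow to the right and rows downward; lengths in mm; the calibration is good to about 2 mm. A picture is of the moment at which its call begins: read the wrist's pose just before it. calibration takes no time and is no camera call; for the wrist camera it gives the pose at the moment of the call.
- job_done(): hands the job in, once; it reports no verdict.
Trained networks look in the newest picture that a camera, given by its name, has taken for a name from the list of things; names that differ only in an ending like _2 or _b are one class to them, and where a whole thing is asked for, a point or a joint stands for the part that bears it (a point fixed in the world has none). Each returns a list of dicts, best first, with "confidence" (0 to 1); they miss things now and then, are a little off and sometimes report something else, mostly with a low value. They report only what shows in the picture. A call takes as long as a camera call.
- spot_in(query, camera): "rect" ([left, top, right, bottom] in pixels, round what is visible of it).
- tip_of(query, camera): "location" ([column, row] in pixels: a listed point, or the origin of a listed thing).
The state is a dict: "time_s": time; "qpos": joint angles; "qvel": joint speeds; "effort": joint torques, N m; "ee_pos": TCP position; "ee_rot": TCP orientation; "force": force on the tool from outside, world axes, zero at the start; "torque": the same for the moment, N m; "gripper_width": finger opening in mm.
Only numpy, scipy, OpenCV 4.12 (cv2) and the standard library are available. Lean on these libraries where they do the work, as an engineer would, in place of code of your own. Each camera call takes 0.05 s, during which the arm holds its last target. There are 200 camera calls.

TASK

On the roast-colour meter a tall tin was left on the turntable under the reading head, where it is too tall to pass below the steel shields on either side and so stops the table from turning. Take it out and stand it gently upright in the shallow grey tray, then turn the table until the solid calibration puck has clicked into place right under the head. Keep the puck and the open pans sitting in their places on the table throughout, and do not disturb the cup, the timer or the scale.

Things in the scene. Friction and masses are not known exactly. Their poses are not given: they have to be found in the camera images.
- meter: Roast-colour meter, fixed: a grey round base, 330 mm across, 22 mm high, with a turntable on top. Origin: on the turntable's axis at the work surface. Its x axis points level from the axis towards the reading head, z up. The foot of column and shields reaches to x = 207 mm, y = -120 to 120 mm.
- head (a point): Reading head, a black block, 60 mm (meter's x) by 90 mm (y), overhanging the turntable 125 mm out from its axis. The point is the centre of its underside (lens ring), 236 mm above the work surface; the head's top is at 325 mm. Axes as the meter's.
- column (a point): Top of the column that carries the head: 26 x 26 mm, 310 mm high, at x = 185, y = 105 mm from the turntable's axis. A cross arm, 270 to 300 mm high, runs from it to the head.
- shield_l (a point): Steel shield on the meter's +y side of the reading place: upright plate 4 mm thick at y = 68 mm, from x = 80 to 180 mm, from 70 to 106 mm above the work surface, on a 14 mm square post at x = 177 mm, outside the disc. The point is its upper edge's end nearest the turntable's axis. Low things on the turntable pass below it.
- shield_r (a point): The same shield on the meter's -y side, at y = -68 mm.
- read_spot (a point): Point on the turntable's top surface (34 mm above the work surface) straight below the centre of the reading head, fixed to the meter; axes as the meter's.
- turntable (a joint): Angle of the turntable, rad, counter-clockwise from above, 0 at the start. Aluminium disc, 326 mm across, top at 34 mm, six places 60 degrees apart at radius 125 mm, each ringed by four pins 7 mm high. It has a detent wherever a place is under the head: past half-way it pulls itself into the next place, short of that it swings back (0.2 N m to overcome).
- knob (a point): Black bar grip on the turntable's axis, turning with it: 60 mm long along the point's x axis, 14 mm wide along its y axis, from 40 to 74 mm above the work surface. The point lies on the axis, 60 mm above the work surface.
- tin: Closed plain steel tin, 54 mm diameter, 85 mm high, 150 to 290 g, standing on the turntable under the reading head. Origin: centre of its underside, z up.
- puck: Calibration puck: solid steel disc, 56 mm diameter, 20 mm high, with a 14 mm button on top (27 mm in all), in one of the places of the turntable. Origin: centre of its underside.
- pan1: Empty open steel sample pan, 56 mm diameter, 20 mm high, in a place of the turntable. Origin: centre of its underside.
- pan2: Empty open steel sample pan, 56 mm diameter, 20 mm high, in a place of the turntable. Origin: centre of its underside.
- pan3: Empty open steel sample pan, 56 mm diameter, 20 mm high, in a place of the turntable. Origin: centre of its underside.
- tray: Shallow grey tray, fixed, 160 x 160 mm outside, walls 4 mm thick and 14 mm high, floor about 4 mm thick. Left or right of the meter. Origin: centre of its underside.
- scale: Bystander: black scale, fixed, 150 x 130 mm, 27 mm high, on the other side of the meter from the tray. Origin: centre of its underside.
- cup: Bystander: loose white tasting cup, 76 mm across, 70 mm high. Origin: centre of its underside.
- timer: Bystander: loose white timer, 60 x 90 mm, 22 mm high. Origin: centre of its underside.

How it is judged:
By the outcome, as a careful person would: the job done as asked, in the order asked, and still so for the second after the job is handed in, with the robot touching nothing.
It also fails if it takes over 72 s, if anything falls off the work surface, if the arm or the gripper's body presses on something with over 40 N, if the wrist force passes 120 N, or if a joint passes its speed limit or range.

## Working session

There is one attempt and no reset: what is moved stays moved. The work goes in short steps, Python scripts to look and compute and a shell command to move; the robot and the scene stay as the last step left them, time stands still between calls to the robot, and variables do not carry over. Pictures are saved under pics/ and viewed, about 8 in all and at most 12, crops included, and the job is handed in when it is done.

```bash
ls; mkdir -p pics; python3 - <<'E'
from workcell import *
import cv2
s=state();print(s)
for n in ("top","side"):
    im=grab_frame(n);cv2.imwrite(f"pics/{n}0.png",im[...,::-1])
    c=calibration(n);print(n,c)
    for q in ["meter","head","column","shield_l","shield_r","read_spot","knob","tin","puck","pan1","tray","scale","cup","timer"]:
        r=tip_of(q,n);print(q,[(round(d["confidence"],2),[round(v) for v in d["location"]]) for d in r[:4]])
E
```

```text
pics
{'time_s': 0.0, 'qpos': array([ 6.78962824e+01,  1.83514102e+01,  8.97044094e+01, -1.27585716e-03,
        7.20416012e+01, -1.14487770e+00]), 'qvel': array([ 0.13575616, -0.10968369, -0.01802051, -0.00019818,  0.01443602,
        0.11823862]), 'effort': array([ 1.75424437e-03, -4.12467098e+01, -2.31976998e+01,  7.28501240e-02,
        4.57580318e-02, -1.70894086e-04]), 'ee_pos': array([205.50632236, 536.5511855 , 235.13606828]), 'ee_rot': array([-1.79902574e+02, -7.33735017e-04,  1.59041554e+02]), 'force': array([-0.51808426,  0.05705271,  0.4076381 ]), 'torque': array([-0.01051008, -0.02536492,  0.00228735]), 'gripper_width': 91.2688372617925}
top {'mtx': array([[395.65763142,   0.        , 321.21852649],
       [  0.        , 395.65763142, 204.49316395],
       [  0.        ,   0.        ,   1.        ]]), 'rvec': array([ 2.1671144 , -2.19343797,  0.13824923]), 'tvec': array([  -7.13987793,  572.00172152, 1143.93729161])}
meter [(0.96, [322, 228])]
head [(0.61, [216, 178]), (0.55, [327, 171])]
column [(0.75, [286, 138])]
shield_l [(0.82, [344, 200]), (0.63, [299, 190])]
shield
[... 390 characters left out ...]
, 321.88285151],
       [  0.        , 379.6170449 , 192.53461662],
       [  0.        ,   0.        ,   1.        ]]), 'rvec': array([ 2.06880858, -0.71283642,  0.3916664 ]), 'tvec': array([-433.86046599,  347.11694071,  695.41362006])}
meter [(0.6, [310, 263])]
head [(0.8, [356, 172])]
column [(0.92, [355, 121])]
shield_l [(0.64, [323, 206]), (0.57, [350, 239]), (0.33, [217, 209])]
shield_r [(0.64, [323, 206]), (0.57, [350, 239]), (0.33, [217, 209])]
read_spot [(0.82, [351, 236])]
knob []
tin [(0.69, [351, 236])]
puck []
pan1 [(0.79, [268, 234]), (0.73, [353, 273]), (0.51, [310, 221])]
tray [(0.95, [216, 206])]
scale [(0.59, [386, 375])]
cup [(0.87, [289, 191])]
timer [(0.84, [443, 304])]
```

```bash
cat > h.py <<'E'
from workcell import *
import cv2, numpy as np
from scipy.spatial.transform import Rotation as R
def ray(px,z,n):
    c=calibration(n);Rm=cv2.Rodrigues(c["rvec"])[0];t=np.ravel(c["tvec"])
    o=-Rm.T@t;d=Rm.T@np.linalg.inv(c["mtx"])@[px[0],px[1],1.]
    return o+d*(z-o[2])/d[2]
def proj(p,n):
    c=calibration(n);return cv2.projectPoints(np.array(p,float).reshape(-1,3),c["rvec"],c["tvec"],c["mtx"],None)[0].reshape(-1,2)
def togo(goal,rpy=None):
    s=state();T=R.from_euler("xyz",s["ee_rot"],degrees=True)
    d=T.inv().apply(np.array(goal)-s["ee_pos"])/500
    r=np.zeros(3) if rpy is None else (T.inv()*R.from_euler("xyz",rpy,degrees=True)).as_rotvec()/(np.pi/2)
    return np.round(np.r_[d,r],4)
E
python3 - <<'E'
from h import *
for q,px,z,n in [("meter",(322,228),0,"top"),("knob",(317,229),60,"top"),("read",(323,185),34,"top"),("head",(327,171),236,"top"),("col",(286,138),310,"top"),("shA",(344,200),106,"top"),("shB",(299,190),106,"top"),("tin",(326,183),34,"top"),("puck",(349,254),34,"top"),("p",(284,200),34,"top"),("p",(358,215),34,"top"),("p",(276,241),34,"top"),("tray",(197,255),0,"top"),("scale",(423,249),0,"top"),("cup",(217,178),0,"top"),("timer",(411,178),0,"top"),
("meter",(310,263),0,"side"),("head",(356,172),236,"side"),("col",(355,121),310,"side"),("read",(351,236),34,"side"),("tin",(351,236),34,"side"),("tray",(216,206),0,"side"),("cup",(289,191),0,"side"),("timer",(443,304),0,"side"),("sh",(323,206),106,"side"),("sh",(350,239),106,"side")]: print(q,n,ray(px,z,n).round())
a=cv2.imread("pics/top0.png")[90:310,150:470];cv2.imwrite("pics/top0c.png",cv2.resize(a,None,fx=2.4,fy=2.4))
E
```

```text
meter top [503. -16.   0.]
knob top [498.  -0.  60.]
read top [630. -20.  34.]
head top [633. -24. 236.]
col top [697.  72. 310.]
shA top [576. -76. 106.]
shB top [605.  49. 106.]
tin top [635. -29.  34.]
puck top [425. -93.  34.]
p top [586.  96.  34.]
p top [ 539. -122.   34.]
p top [466. 119.  34.]
tray top [428. 357.   0.]
scale top [ 436. -321.    0.]
cup top [659. 301.   0.]
timer top [ 654. -292.    0.]
meter side [509.  -7.   0.]
head side [624. -32. 236.]
col side [699.  60. 310.]
read side [633. -21.  34.]
tin side [633. -21.  34.]
tray side [429. 363.   0.]
cup side [651. 296.   0.]
timer side [ 667. -293.   -0.]
sh side [595.  51. 106.]
sh side [564. -88. 106.]
```

View pics/side0.png

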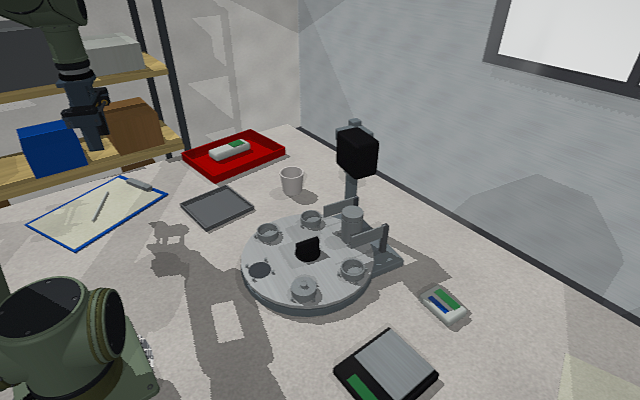

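View pics/top0c.png

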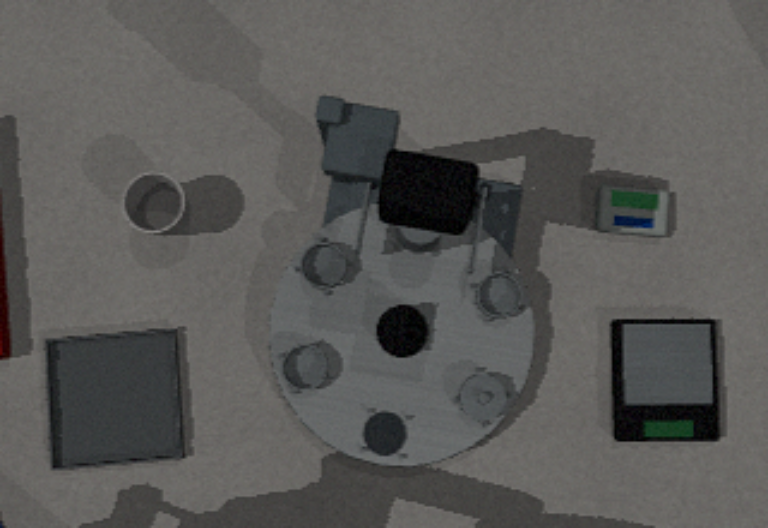

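The side view shows the tin under the head, near (352,222), with the shields either side of it. The bar knob is at (308,248), the puck with its button at (304,290), and the tray at (217,207). In the top crop the puck is at lower right, the empty place at the bottom, and the head hides most of the tin. Next I'll fit the meter's pose.

```bash
python3 - <<'E'
from h import *
from scipy.optimize import least_squares
obs=[]
def loc(o,th,p): 
    c,s=np.cos(th),np.sin(th);return [o[0]+c*p[0]-s*p[1],o[1]+s*p[0]+c*p[1],p[2]]
P=lambda k,z=34:(125*np.cos(k*np.pi/3),125*np.sin(k*np.pi/3),z)
O=[("top",(322,228),(0,0,0)),("top",(317,229),(0,0,60)),("top",(323,185),P(0)),("top",(286,138),(185,105,310)),("top",(344,200),(80,-68,106)),("top",(299,190),(80,68,106)),("top",(349,254),P(-2)),("top",(284,200),P(1)),("top",(358,215),P(-1)),("top",(276,241),P(2)),
("side",(310,263),(0,0,0)),("side",(356,172),(125,0,236)),("side",(355,121),(185,105,310)),("side",(351,236),P(0)),("side",(323,206),(80,68,106)),("side",(268,234),P(2)),("side",(353,273),P(-1)),("side",(310,221),P(1))]
def f(v): return np.ravel([proj(loc(v[:2],v[2],p),n)[0]-px for n,px,p in O])
r=least_squares(f,[508,-5,-.17],loss="soft_l1");print(r.x[:2],np.degrees(r.x[2]))
for o,e in zip(O,r.fun.reshape(-1,2) if 0 else f(r.x).reshape(-1,2)): print(o,e.round(1))
print(loc(r.x[:2],r.x[2],P(0)))
s=state();T=R.from_euler("xyz",s["ee_rot"],degrees=True);c=calibration("wrist");Rm=cv2.Rodrigues(c["rvec"])[0]
print("cam in tool",T.inv().apply(-Rm.T@np.ravel(c["tvec"])-s["ee_pos"]).round(), (T.inv().as_matrix()@Rm.T).round(2), c["mtx"][0,0])
E
```

```text
[505.92456516  -1.41957982] -10.302683790912447
('top', (322, 228), (0, 0, 0)) [-4.9 -0.8]
('top', (317, 229), (0, 0, 60)) [ 0.4 -2.7]
('top', (323, 185), (np.float64(125.0), np.float64(0.0), 34)) [1.3 0.2]
('top', (286, 138), (185, 105, 310)) [ 1.2 -4.2]
('top', (344, 200), (80, -68, 106)) [2.6 1.2]
('top', (299, 190), (80, 68, 106)) [-0.7  3. ]
('top', (349, 254), (np.float64(-62.49999999999997), np.float64(-108.25317547305484), 34)) [1.2 0. ]
('top', (284, 200), (np.float64(62.500000000000014), np.float64(108.25317547305482), 34)) [ 0.6 -0.3]
('top', (358, 215), (np.float64(62.500000000000014), np.float64(-108.25317547305482), 34)) [-1.1 -3. ]
('top', (276, 241), (np.float64(-62.49999999999997), np.float64(108.25317547305484), 34)) [1.1 0.7]
('side', (310, 263), (0, 0, 0)) [-2.4 -0.6]
('side', (356, 172), (125, 0, 236)) [-0.9 -2. ]
('side', (355, 121), (185, 105, 310)) [-0.2 -1.9]
('side', (351, 236), (np.float64(125.0), np.float64(0.0), 34)) [-0.4  1.1]
('side', (323, 206), (80, 68, 106)) [ 0.3 -0.3]
('side', (268, 234), (np.float64(-62.49999999999997), np.float64(108.25317547305484), 34)) [-0.3  0.6]
('side', (353, 273), (np.float64(62.500000000000014), np.float64(-108.25317547305482), 34)) [-0.9 -0.8]
('side', (310, 221), (np.float64(62.500000000000014), np.float64(108.25317547305482), 34)) [0.5 0. ]
[np.float64(628.9091478594619), np.float64(-23.7756174554963), 34]
cam in tool [  81.   -0. -148.] [[-0.   -0.96 -0.29]
 [ 1.   -0.    0.  ]
 [-0.   -0.29  0.96]] 355.7659502306628
```

```bash
cat >> h.py <<'E'
AX=np.array([506.,-1.5,0]);TH=-10.3
def M(p,psi=TH,o=AX): return o+R.from_euler("z",psi,degrees=True).apply(p)   # meter->world
def ori(psi,down):  # tool z points along psi, 'down' deg below level, camera beneath
    s,c=np.sin(np.radians(down)),np.cos(np.radians(down))
    return R.from_euler("z",psi,degrees=True)*R.from_matrix([[-s,0,c],[0,1,0],[-c,0,-s]])
def go(grasp,Rg,Rw=None):  # jog row for grasp point and orientation
    st=state();T=R.from_euler("xyz",st["ee_rot"],degrees=True)
    tcp=np.array(grasp)-Rg.apply([0,0,3])
    print("row",np.round(np.r_[T.inv().apply(tcp-st["ee_pos"])/500,(T.inv()*Rg).as_rotvec()/(np.pi/2)],4))
def gp():
    st=state();T=R.from_euler("xyz",st["ee_rot"],degrees=True)
    g=st["ee_pos"]+T.apply([0,0,3]);print("t",round(st["time_s"],2),"grasp",g.round(1),"in meter",R.from_euler("z",-TH,degrees=True).apply(g-AX).round(1),"toolz",T.apply([0,0,1]).round(3),"tooly",T.apply([0,1,0]).round(3),"q",st["qpos"].round(1),"F",st["force"].round(1),"w",round(st["gripper_width"],1))
E
python3 -c "
from h import *
gp();go(M([-40,0,280]),ori(TH,90))"
```

```text
t 1.5 grasp [205.7 537.  233. ] in meter [-391.8  476.1  233. ] toolz [ 0.  0. -1.] tooly [0.358 0.934 0.   ] q [67.9 18.3 89.6  0.  72.  -1.1] F [-0.1 -0.  -0.2] w 91.4
row [-8.675e-01 -8.056e-01 -9.410e-02  1.000e-04 -0.000e+00 -1.184e-01]
```

```bash
python3 -m jog '-0.05 -0.05 -0.094 0 0 -0.02; -0.12 -0.11 -0.094 0 0 -0.04; -0.19 -0.17 -0.094 0 0 -0.06; -0.25 -0.23 -0.094 0 0 -0.118; -0.31 -0.29 -0.094 0 0 -0.118; -0.37 -0.345 -0.094 0 0 -0.118; -0.43 -0.4 -0.094 0 0 -0.118; -0.49 -0.455 -0.094 0 0 -0.118; -0.55 -0.51 -0.094 0 0 -0.118; -0.61 -0.565 -0.094 0 0 -0.118; -0.67 -0.62 -0.094 0 0 -0.118; -0.73 -0.68 -0.094 0 0 -0.118; -0.79 -0.735 -0.094 0 0 -0.118; -0.83 -0.77 -0.094 0 0 -0.118; -0.868 -0.806 -0.094 0 0 -0.118; -0.868 -0.806 -0.094 0 0 -0.118' 0.58; python3 -c "
from h import *
gp();go(M([-10,0,235]),ori(TH,45))"
```

```text
time_s: 2.83
ee_pos: [468.8, 1.2, 282.8]
ee_rot: [-179.9, 0.1, 169.4]
force: [1.0, 0.0, -0.2]
gripper_width: 72.1
t 2.83 grasp [468.8   1.2 279.8] in meter [-37.1  -4.  279.8] toolz [ 0.001 -0.002 -1.   ] tooly [ 0.185  0.983 -0.002] q [ -1.2   7.   97.9  -0.1  75.1 -80.5] F [ 1.   0.  -0.2] w 72.1
row [-0.0497  0.0084  0.0913 -0.0026 -0.499  -0.0031]
```

```bash
python3 -m jog '-0.05 0.008 0 -0.002 -0.08 -0.003; -0.05 0.008 0 -0.002 -0.16 -0.003; -0.05 0.008 0.03 -0.002 -0.24 -0.003; -0.05 0.008 0.06 -0.002 -0.32 -0.003; -0.05 0.008 0.091 -0.002 -0.4 -0.003; -0.05 0.008 0.091 -0.002 -0.48 -0.003; -0.05 0.008 0.091 -0.003 -0.499 -0.003; -0.05 0.008 0.091 -0.003 -0.499 -0.003; -0.05 0.008 0.091 -0.003 -0.499 -0.003'; python3 - <<'E'
from h import *
gp()
im=grab_frame("wrist");cv2.imwrite("pics/w1.png",im[...,::-1])
for q in ["tin","knob","puck","shield_l","pan1","head"]: print(q,[(round(d["confidence"],2),np.round(d["location"])) for d in tip_of(q,"wrist")])
print("tin rect",spot_in("tin","wrist"), "pred tin top", proj(M([125,0,119]),"wrist"),proj(M([125,0,34]),"wrist"),"knob",proj(M([0,0,60]),"wrist"))
go(M([125,0,98]),ori(TH,45));go(M([40,0,183]),ori(TH,45))
E
```

```text
time_s: 3.58
ee_pos: [492.2, 1.5, 236.1]
ee_rot: [179.9, 45.0, 169.8]
force: [0.5, -0.4, -0.0]
gripper_width: 72.3
t 3.58 grasp [494.2   1.1 233.9] in meter [-12.    0.4 233.9] toolz [ 0.696 -0.124 -0.708] tooly [0.177 0.984 0.001] q [  6.   -3.8 131.2 -52.3  14.4 -26.9] F [ 0.5 -0.4 -0. ] w 72.3
tin [(0.94, array([309., 122.]))]
knob [(0.61, array([305.,  44.]))]
puck []
shield_l [(0.84, array([388., 156.])), (0.84, array([228., 154.]))]
pan1 [(0.95, array([192.,  78.])), (0.92, array([425.,  78.])), (0.41, array([309., 124.]))]
head [(0.78, array([308., 317.]))]
tin rect [{'rect': [281.7, 104.4, 339.3, 200.3], 'confidence': 0.79}, {'rect': [92.4, 0.0, 527.6, 372.8], 'confidence': 0.64}, {'rect': [396.1, 55.4, 461.7, 115.1], 'confidence': 0.46}] pred tin top [[311.36277163 189.19453195]] [[311.2291131  120.05837604]] knob [[311.14540582  35.71612886]]
row [ 5.100e-03  0.000e+00  3.848e-01  3.000e-04  5.000e-04 -6.000e-04]
row [ 4.900e-03  1.000e-04  1.444e-01  3.000e-04  5.000e-04 -6.000e-04]
```

View pics/w1.png

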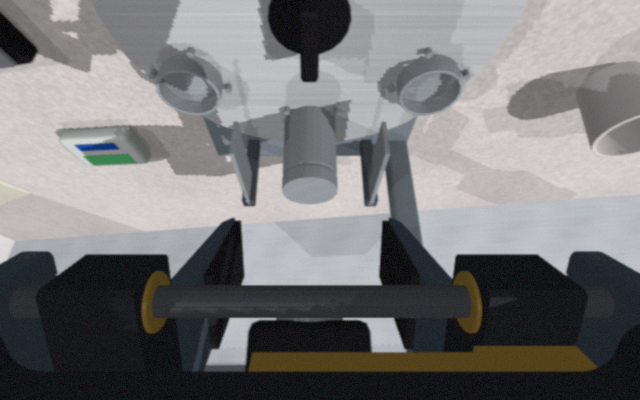

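The wrist view is upside down. The tin stands at about (310,155), centred between the jaws, with shield ends at (240,200) and (378,200), and the knob bar at (310,45) points at the tin. The fit agrees to about 2 mm, so I'll go in.

```bash
python3 -m jog '0.005 0 0.04 0 0 0; 0.005 0 0.09 0 0 0; 0.005 0 0.14 0 0 0; 0.005 0 0.18 0 0 0; 0.005 0 0.22 0 0 0; 0.005 0 0.25 0 0 0; 0.005 0 0.28 0 0 0; 0.005 0 0.28 0 0 0'; python3 - <<'E'
from h import *
gp()
im=grab_frame("wrist");cv2.imwrite("pics/w2.png",im[...,::-1])
print([(round(d["confidence"],2),np.round(d["location"])) for d in tip_of("tin","wrist")],proj(M([125,0,34]),"wrist"))
go(M([125,0,98]),ori(TH,45))
E
```

```text
time_s: 4.65
ee_pos: [598.8, -18.6, 165.9]
ee_rot: [179.8, 42.2, 169.6]
force: [0.3, 0.8, -0.2]
gripper_width: 71.8
t 4.65 grasp [600.8 -19.  163.7] in meter [ 96.4  -0.2 163.7] toolz [ 0.661 -0.118 -0.741] tooly [0.179 0.984 0.003] q [  1.   12.1 124.6 -77.    7.6  -4.6] F [ 0.3  0.8 -0.2] w 71.8
[(0.92, array([309., 109.]))] [[311.21507819 111.25119548]]
row [ 0.0436  0.0002  0.1391  0.0014 -0.0316 -0.0009]
```

View pics/w2.png

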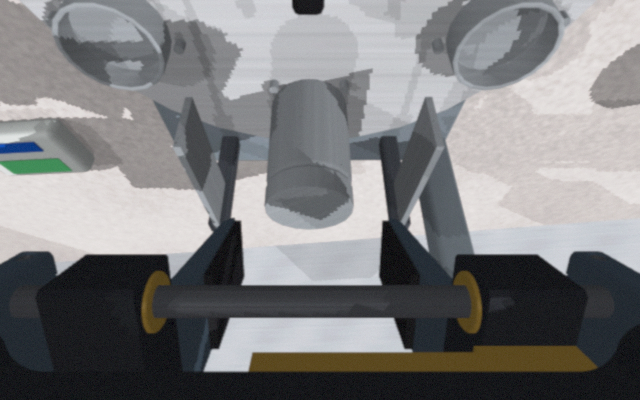

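The wrist picture shows the tin at (310,150), still centred between the jaws. Joint 4 has reached its limit at -77°, though, so the pose drifted. I'll back off, steer left to carry joint 4 over to the 180° branch, and come in flatter.

```bash
python3 -m jog '0 0 -0.05 0 0 0; 0 0 -0.1 0 0 0; 0 0 -0.15 0 0 0; 0 0 -0.2 0 0 0; 0 0 -0.25 0 0 0; 0 0 -0.25 0 0 0;0 0 -0.25 0 0 0'; python3 - <<'E'
from h import *
gp();go(M([-40,0,250]),ori(14,65));
E
```

```text
time_s: 5.33
ee_pos: [513.5, -3.3, 261.0]
ee_rot: [179.7, 42.4, 169.6]
force: [0.4, 0.7, 0.7]
gripper_width: 71.8
t 5.33 grasp [515.5  -3.6 258.7] in meter [  9.7  -0.4 258.7] toolz [ 0.664 -0.117 -0.739] tooly [0.178 0.984 0.004] q [  4.1  -3.5 124.8 -29.5  19.5 -51.1] F [0.4 0.7 0.7] w 71.8
row [ 8.330e-02 -2.000e-04 -5.370e-02 -1.480e-01  1.909e-01 -2.263e-01]
```

```bash
python3 -m jog '0.083 0 -0.054 -0.04 0.05 -0.06; 0.083 0 -0.054 -0.08 0.1 -0.12; 0.083 0 -0.054 -0.12 0.15 -0.18; 0.083 0 -0.054 -0.148 0.191 -0.226; 0.083 0 -0.054 -0.148 0.191 -0.226; 0.083 0 -0.054 -0.148 0.191 -0.226'; python3 - <<'E'
from h import *
gp();go(M([-40,0,250]),ori(14,45));go(M([-40,0,250]),ori(14,32));
E
```

```text
time_s: 5.83
ee_pos: [463.9, 5.5, 251.0]
ee_rot: [-179.6, 26.1, -167.9]
force: [-0.7, 0.4, -1.3]
gripper_width: 72.3
t 5.83 grasp [465.2   5.7 248.3] in meter [-4.140e+01 -2.000e-01  2.483e+02] toolz [ 0.431  0.085 -0.898] tooly [-0.206  0.979 -0.006] q [  -5.7   -3.7  118.6   11.3   40.6 -114.6] F [-0.7  0.4 -1.3] w 72.3
row [-0.002  -0.001  -0.0015 -0.0171 -0.2104 -0.0169]
row [-0.0008 -0.001  -0.0009 -0.019  -0.3548 -0.015 ]
```

```bash
python3 -m jog '0 0 0 0 0 0.16; 0 0 0 0 0 0.32; 0 0 0 0 0 0.48; 0 0 0 0 0 0.64; 0 0 0 0 0 0.8; 0 0 0 0 0 0.96; 0 0 0 0 0 1; 0 0 0 0 0 1; 0 0 0 0 0 1; 0 0 0 0 0 1; 0 0 0 0 0 1; 0 0 0 0 0 1; 0 0 0 0 0 1'; python3 -m jog '0 0 0 0 0 1; 0 0 0 0 0 1; 0 0 0 0 0 1; 0 0 0 0 0 1; 0 0 0 0 0 1; 0 0 0 0 0 1; 0 0 0 0 0 1; 0 0 0 0 0 1; 0 0 0 0 0 1; 0 0 0 0 0 1; 0 0 0 0 0 1; 0 0 0 0 0 1; 0 0 0 0 0 1; 0 0 0 0 0 1'
cat >> h.py <<'E'
def oriu(psi,down): return ori(psi,down)*R.from_euler("z",180,degrees=True)  # camera above
E
python3 - <<'E'
from h import *
gp();go(M([-40,0,250]),oriu(14,45));go(M([-40,0,250]),oriu(14,32));
E
```

```text
time_s: 6.92
ee_pos: [463.7, 4.8, 249.0]
ee_rot: [154.1, 0.2, 101.5]
force: [-0.3, 0.0, -0.3]
gripper_width: 72.3
time_s: 8.08
ee_pos: [463.5, 4.3, 247.3]
ee_rot: [179.8, -25.7, 11.5]
force: [-0.0, 0.0, -0.2]
gripper_width: 72.1
t 8.08 grasp [464.8   4.6 244.6] in meter [-41.6  -1.4 244.6] toolz [ 0.425  0.082 -0.901] tooly [ 0.198 -0.98   0.004] q [ -5.7  -3.4 118.8  11.   40.5  65.9] F [-0.   0.  -0.2] w 72.1
row [ 0.0064 -0.0011 -0.0077  0.0186  0.2149 -0.022 ]
row [ 0.0051 -0.0011 -0.0071  0.0211  0.3593 -0.02  ]
```

```bash
python3 -m jog '0.006 -0.001 -0.007 0.01 0.05 -0.01; 0.006 -0.001 -0.007 0.02 0.1 -0.02; 0.006 -0.001 -0.007 0.02 0.15 -0.02; 0.006 -0.001 -0.007 0.02 0.2 -0.02; 0.006 -0.001 -0.007 0.02 0.24 -0.02; 0.006 -0.001 -0.007 0.02 0.28 -0.02; 0.006 -0.001 -0.007 0.02 0.32 -0.02; 0.006 -0.001 -0.007 0.02 0.36 -0.02; 0.006 -0.001 -0.007 0.02 0.36 -0.02; 0.006 -0.001 -0.007 0.02 0.36 -0.02'; python3 - <<'E'
from h import *
gp();go(M([-40,0,230]),oriu(TH,32));go(M([-40,0,235]),oriu(14,20));
E
```

```text
time_s: 8.92
ee_pos: [464.2, 4.5, 250.3]
ee_rot: [179.6, -58.0, 14.2]
force: [-0.7, 1.2, -0.6]
gripper_width: 72.1
t 8.92 grasp [466.6   5.1 248.7] in meter [-39.9  -0.5 248.7] toolz [ 0.824  0.202 -0.53 ] tooly [ 0.241 -0.971  0.004] q [-19.1  -6.2 141.1 105.5  28.5 -36.6] F [-0.7  1.2 -0.6] w 72.1
row [-0.0313 -0.0033  0.0204 -0.2271 -0.0005  0.1445]
row [-0.0244 -0.0011  0.0149  0.0017  0.1333  0.0016]
```

```bash
python3 -m jog '-0.015 0 0.01 -0.06 0 0.04; -0.031 -0.003 0.02 -0.12 0 0.08; -0.031 -0.003 0.02 -0.18 0 0.12; -0.031 -0.003 0.02 -0.227 0 0.145; -0.031 -0.003 0.02 -0.227 0 0.145; -0.031 -0.003 0.02 -0.227 0 0.145; -0.031 -0.003 0.02 -0.227 0 0.145'; python3 - <<'E'
from h import *
gp();go(M([30,0,163]),oriu(TH,33));
E
```

```text
time_s: 9.5
ee_pos: [473.3, 7.0, 243.7]
ee_rot: [-179.7, -61.3, -0.7]
force: [-0.6, 1.0, 0.5]
gripper_width: 72.0
t 9.5 grasp [475.9   7.  242.2] in meter [-31.1   3.  242.2] toolz [ 0.877 -0.006 -0.48 ] tooly [-0.008 -1.    -0.002] q [ -0.8  -4.9 144.9 179.   21.3 -89.1] F [-0.6  1.   0.5] w 72.0
row [-0.0811  0.0264  0.1808 -0.0948 -0.0475  0.0549]
```

```bash
python3 -m jog '-0.02 0.01 0.05 -0.03 -0.01 0.02; -0.04 0.015 0.1 -0.06 -0.03 0.04; -0.08 0.026 0.14 -0.095 -0.0475 0.055; -0.081 0.026 0.18 -0.095 -0.0475 0.055; -0.081 0.026 0.18 -0.095 -0.0475 0.055; -0.081 0.026 0.18 -0.095 -0.0475 0.055; -0.081 0.026 0.18 -0.095 -0.0475 0.055'; python3 - <<'E'
from h import *
gp();go(M([125,0,101]),oriu(TH,33));
im=grab_frame("wrist");cv2.imwrite("pics/w3.png",im[...,::-1])
print([(round(d["confidence"],2),np.round(d["location"])) for d in tip_of("tin","wrist")],proj(M([125,0,34]),"wrist"))
im=grab_frame("side");cv2.imwrite("pics/s3.png",cv2.resize(im[90:330,160:480,::-1],None,fx=2,fy=2))
E
```

```text
time_s: 10.08
ee_pos: [531.9, -6.3, 164.5]
ee_rot: [179.9, -56.9, -10.2]
force: [-0.4, -0.7, -0.2]
gripper_width: 72.0
t 10.08 grasp [534.4  -6.8 162.8] in meter [ 2.890e+01 -1.000e-01  1.628e+02] toolz [ 0.824 -0.15  -0.546] tooly [-0.178 -0.984  0.001] q [   6.1   11.2  142.6  206.2   32.3 -103.6] F [-0.4 -0.7 -0.2] w 72.0
row [ 1.300e-03 -3.000e-04  2.285e-01  1.000e-04  1.000e-03  7.000e-04]
[(0.58, array([314., 240.]))] [[310.81087173 242.19297084]]
```

View pics/s3.png

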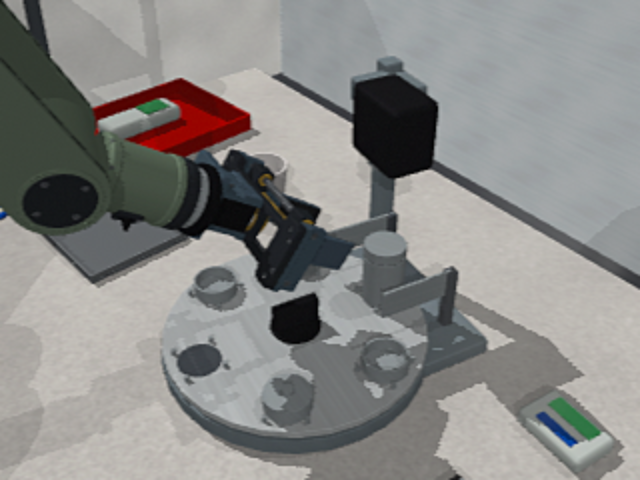

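```bash
python3 -m jog '0.001 0.004 0.04 0 0 0; 0.001 0.004 0.09 0 0 0; 0.001 0.004 0.13 0 0 0; 0.001 0.004 0.17 0 0 0; 0.001 0.004 0.2 0 0 0; 0.001 0.004 0.2285 0 0 0; 0.001 0.004 0.2285 0 0 0; 0.001 0.004 0.2285 0 0 0'; python3 - <<'E'
from h import *
gp()
im=grab_frame("wrist");cv2.imwrite("pics/w4.png",im[...,::-1])
E
```

```text
time_s: 10.9
ee_pos: [625.9, -26.1, 104.5]
ee_rot: [180.0, -57.1, -10.3]
force: [-0.5, 0.7, -0.0]
gripper_width: 72.2
t 10.9 grasp [628.4 -26.5 102.8] in meter [124.9  -2.8 102.8] toolz [ 0.826 -0.151 -0.544] tooly [-0.18  -0.984  0.   ] q [  1.5  25.1 135.3 196.3  38.  -96.4] F [-0.5  0.7 -0. ] w 72.2
```

View pics/w4.png

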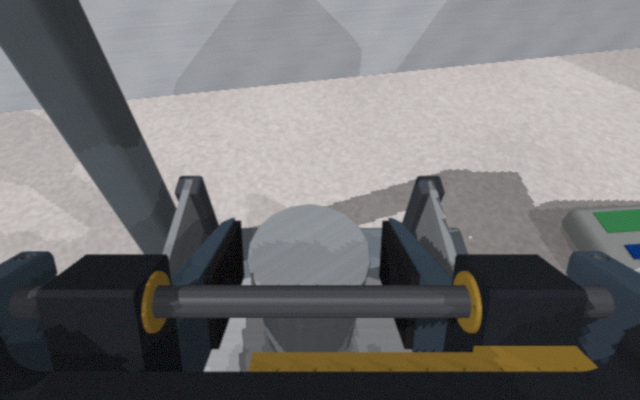

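The tin's top, at (309,245), sits centred between the pads at columns 240 and 383, clear of both shields. Closing now.

```bash
python3 -m jog '0 0 0 0 0 0; 0 0 0 0 0 0; 0 0 0 0 0 0; 0 0 0 0 0 0; 0 0 0 0 0 0; 0 0 0 0 0 0' -1 25; python3 - <<'E'
from h import *
gp();O=oriu(TH,33)
go(M([124.9,-2.8,121]),O);go(M([78,-2,128]),O);go(M([60,0,230]),O)
E
```

```text
time_s: 11.45
ee_pos: [625.5, -25.8, 105.4]
ee_rot: [180.0, -57.2, -10.3]
force: [-3.7, 0.4, 5.5]
gripper_width: 52.8
t 11.45 grasp [627.9 -26.3 103.8] in meter [124.4  -2.6 103.8] toolz [ 0.827 -0.151 -0.542] tooly [-0.179 -0.984  0.   ] q [  1.5  25.  135.3 196.3  38.1 -96.4] F [-3.7  0.4  5.5] w 52.8
row [ 0.0295  0.0005 -0.0179  0.0002 -0.0018 -0.0001]
row [-9.600e-03 -1.100e-03 -1.043e-01  2.000e-04 -1.800e-03 -1.000e-04]
row [ 1.423e-01 -5.100e-03 -2.452e-01  2.000e-04 -1.800e-03 -1.000e-04]
```

```bash
python3 -m jog '0.015 0 -0.009 0 0 0; 0.03 0 -0.018 0 0 0; 0.03 0 -0.018 0 0 0; 0.02 0 -0.04 0 0 0; 0.01 -0.001 -0.065 0 0 0; -0.01 -0.001 -0.09 0 0 0; -0.01 -0.001 -0.104 0 0 0; 0.03 -0.002 -0.14 0 0 0; 0.08 -0.003 -0.18 0 0 0; 0.12 -0.004 -0.22 0 0 0; 0.142 -0.005 -0.245 0 0 0; 0.142 -0.005 -0.245 0 0 0'; python3 - <<'E'
from h import *
gp()
im=grab_frame("side");cv2.imwrite("pics/s5.png",im[...,::-1])
im=grab_frame("top")
print("tray rect",spot_in("tray","top")[0],tip_of("tray","top")[:1],ray(tip_of("tray","top")[0]["location"],0,"top"))
d=spot_in("tray","top")[0]["rect"];print([ray(p,14,"top").round() for p in [(d[0],d[1]),(d[2],d[3])]])
for q in("cup","timer","pan1","puck"):print(q,[ (round(e["confidence"],2),np.round(e["location"])) for e in tip_of(q,"top")])
E
```

```text
time_s: 12.45
ee_pos: [562.9, -11.6, 236.0]
ee_rot: [-179.7, -57.6, -10.6]
force: [0.3, -0.2, -1.5]
gripper_width: 52.5
t 12.45 grasp [565.4 -12.1 234.4] in meter [6.040e+01 2.000e-01 2.344e+02] toolz [ 0.831 -0.15  -0.536] tooly [-0.179 -0.984 -0.002] q [   4.5    4.2  133.7  221.1   19.1 -121.3] F [ 0.3 -0.2 -1.5] w 52.5
tray rect {'rect': [168.8, 227.2, 226.1, 287.9], 'confidence': 0.87} [{'location': [198.1, 254.6], 'confidence': 0.6}] [428.80888025 354.11104624   0.        ]
[array([511., 438.,  14.]), array([331., 267.,  14.])]
cup [(0.65, array([220., 177.])), (0.16, array([277., 238.]))]
timer [(0.92, array([412., 179.]))]
pan1 [(0.86, array([276., 240.])), (0.74, array([355., 215.])), (0.62, array([284., 202.])), (0.42, array([322., 201.]))]
puck [(0.86, array([348., 253.]))]
```

View pics/s5.png

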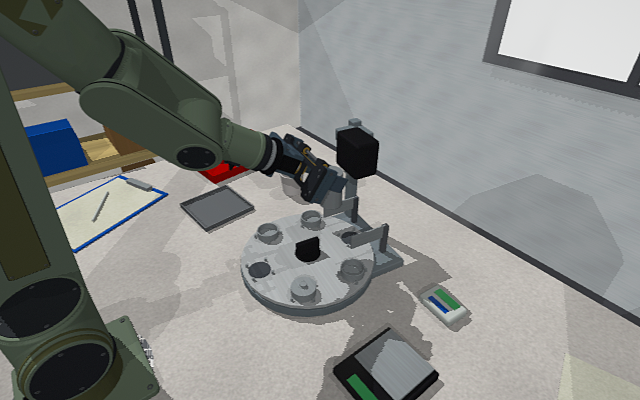

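The tin is held clear of the disc near (340,185), and the pans, puck, cup and timer have not moved. Next is the tray.

```bash
python3 - <<'E'
from h import *
go([429,358,180],oriu(38,32.8))
E
```

```text
row [-0.2982 -0.6762 -0.2817  0.4512  0.0017 -0.2912]
```

```bash
python3 -m jog '-0.01 -0.03 -0.012 0.02 0 -0.013; -0.035 -0.08 -0.033 0.053 0 -0.034; -0.06 -0.136 -0.057 0.09 0 -0.058; -0.09 -0.203 -0.085 0.135 0 -0.087; -0.12 -0.27 -0.113 0.18 0 -0.116; -0.15 -0.338 -0.141 0.226 0.001 -0.146; -0.18 -0.406 -0.169 0.27 0.001 -0.175; -0.21 -0.473 -0.197 0.316 0.001 -0.204; -0.24 -0.541 -0.225 0.361 0.001 -0.233; -0.265 -0.6 -0.25 0.4 0.002 -0.258; -0.285 -0.645 -0.27 0.43 0.002 -0.278; -0.298 -0.676 -0.282 0.451 0.002 -0.291; -0.298 -0.676 -0.282 0.451 0.002 -0.291; -0.298 -0.676 -0.282 0.451 0.002 -0.291;-0.298 -0.676 -0.282 0.451 0.002 -0.291;-0.298 -0.676 -0.282 0.451 0.002 -0.291'; python3 - <<'E'
from h import *
gp()
go([429,358,82],oriu(38,32.8)); go([429,358,72],oriu(38,32.8))
E
```

```text
time_s: 14.28
ee_pos: [427.1, 355.6, 181.7]
ee_rot: [180.0, -57.2, 37.9]
force: [-0.3, -0.4, -2.1]
gripper_width: 52.3
t 14.28 grasp [429.1 357.1 180.1] in meter [-139.8  339.1  180.1] toolz [ 0.663  0.516 -0.542] tooly [ 0.614 -0.789  0.   ] q [ 39.2   9.9 139.5 182.5  26.6 -91.5] F [-0.3 -0.4 -2.1] w 52.3
row [-1.643e-01 -1.500e-03  1.070e-01  1.000e-03 -1.000e-04 -6.000e-04]
row [-1.812e-01 -1.500e-03  1.179e-01  1.000e-03 -1.000e-04 -6.000e-04]
```

```bash
python3 -m jog '-0.03 0 0.02 0 0 0; -0.07 -0.001 0.045 0 0 0; -0.11 -0.001 0.072 0 0 0; -0.14 -0.001 0.091 0 0 0; -0.155 -0.001 0.101 0 0 0; -0.164 -0.001 0.107 0 0 0; -0.164 -0.001 0.107 0 0 0; -0.164 -0.001 0.107 0 0 0'; python3 - <<'E'
from h import *
gp()
im=grab_frame("side");cv2.imwrite("pics/s6.png",cv2.resize(im[100:300,80:400,::-1],None,fx=2.4,fy=2.4))
go([429,358,76],oriu(38,32.8));go([429,358,71],oriu(38,32.8))
E
```

```text
time_s: 14.95
ee_pos: [427.8, 356.1, 84.2]
ee_rot: [180.0, -57.3, 37.8]
force: [0.3, -0.5, -1.9]
gripper_width: 52.7
t 14.95 grasp [429.8 357.7  82.5] in meter [-139.2  339.8   82.5] toolz [ 0.664  0.516 -0.541] tooly [ 0.613 -0.79   0.   ] q [ 39.3  26.4 146.1 181.6  49.7 -90.2] F [ 0.3 -0.5 -1.9] w 52.7
row [-0.0125 -0.0011  0.0067  0.0013 -0.0012 -0.0008]
row [-0.0209 -0.0011  0.0121  0.0013 -0.0012 -0.0008]
```

View pics/s6.png

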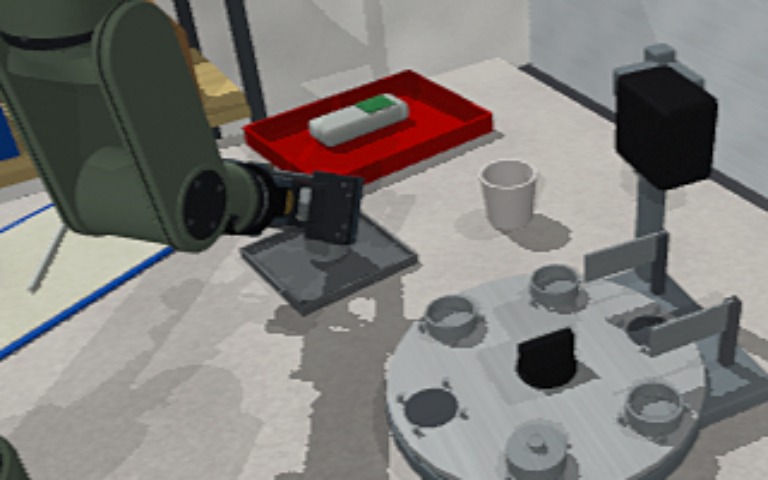

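The tin is over the middle of the tray, around (325,245). Lowering it slowly until it touches.

```bash
python3 -m jog '-0.003 0 0.002 0 0 0; -0.006 0 0.0035 0 0 0; -0.0085 0 0.005 0 0 0; -0.0105 0 0.006 0 0 0; -0.0125 0 0.007 0 0 0; -0.0125 0 0.007 0 0 0'; python3 -c "
from h import *
gp()"
```

```text
time_s: 15.5
ee_pos: [427.3, 356.1, 77.3]
ee_rot: [180.0, -57.3, 37.9]
force: [-0.6, -0.1, -2.2]
gripper_width: 52.4
t 15.5 grasp [429.3 357.6  75.7] in meter [-139.6  339.6   75.7] toolz [ 0.664  0.516 -0.54 ] tooly [ 0.614 -0.789  0.   ] q [ 39.3  27.7 146.5 181.5  51.5 -90.2] F [-0.6 -0.1 -2.2] w 52.4
```

```bash
python3 -m jog '-0.0015 0 0.001 0 0 0; -0.003 0 0.002 0 0 0; -0.003 0 0.002 0 0 0'; python3 -c "
from h import *
gp()"
```

```text
time_s: 15.75
ee_pos: [427.4, 356.2, 75.4]
ee_rot: [180.0, -57.3, 37.9]
force: [-0.7, 0.3, -2.2]
gripper_width: 52.6
t 15.75 grasp [429.4 357.7  73.8] in meter [-139.6  339.7   73.8] toolz [ 0.664  0.517 -0.54 ] tooly [ 0.614 -0.789  0.   ] q [ 39.3  28.1 146.6 181.5  51.9 -90.2] F [-0.7  0.3 -2.2] w 52.6
```

```bash
python3 -m jog '-0.0015 0 0.001 0 0 0; -0.0025 0 0.0015 0 0 0; -0.0025 0 0.0015 0 0 0'; python3 -c "
from h import *
gp()"
```

```text
time_s: 16.0
ee_pos: [427.8, 356.5, 75.4]
ee_rot: [180.0, -57.5, 37.9]
force: [-1.9, -1.8, 5.4]
gripper_width: 52.9
t 16.0 grasp [429.8 358.1  73.7] in meter [-139.2  340.1   73.7] toolz [ 0.666  0.518 -0.537] tooly [ 0.614 -0.789  0.   ] q [ 39.3  28.3 146.6 181.5  52.5 -90.2] F [-1.9 -1.8  5.4] w 52.9
```

Contact: the vertical force went from -2 to +5 N. Now release and retract along the tool axis.

```bash
python3 -m jog '0 0 0 0 0 0; 0 0 0 0 0 0; 0 0 0 0 0 0; 0 0 0 0 0 0' 0.5; python3 -m jog '0 0 -0.02 0 0 0; 0 0 -0.05 0 0 0; 0 0 -0.09 0 0 0; 0 0 -0.13 0 0 0; 0.02 0 -0.17 0 0 0; 0.08 0 -0.2 0 0 0; 0.15 0 -0.2 0 0 0; 0.22 0 -0.2 0 0 0; 0.28 0 -0.2 0 0 0; 0.28 0 -0.2 0 0 0; 0.28 0 -0.2 0 0 0'; python3 - <<'E'
from h import *
gp()
im=grab_frame("side");cv2.imwrite("pics/s7.png",cv2.resize(im[100:340,80:480,::-1],None,fx=2,fy=2))
go(M([-60,0,260]),oriu(TH,60))
E
```

```text
time_s: 16.33
ee_pos: [428.0, 356.6, 75.4]
ee_rot: [180.0, -57.6, 37.9]
force: [0.3, 0.3, -0.5]
gripper_width: 68.1
time_s: 17.25
ee_pos: [420.9, 351.1, 249.5]
ee_rot: [-180.0, -57.8, 37.9]
force: [-0.3, 0.7, -0.5]
gripper_width: 68.4
t 17.25 grasp [422.9 352.7 247.9] in meter [-145.1  333.6  247.9] toolz [ 0.668  0.519 -0.533] tooly [ 0.614 -0.789 -0.   ] q [ 39.3   0.8 134.7 185.4  13.4 -94.4] F [-0.3  0.7 -0.5] w 68.4
row [-0.1765  0.5695 -0.3355 -0.3736 -0.2873  0.3903]
```

View pics/s7.png

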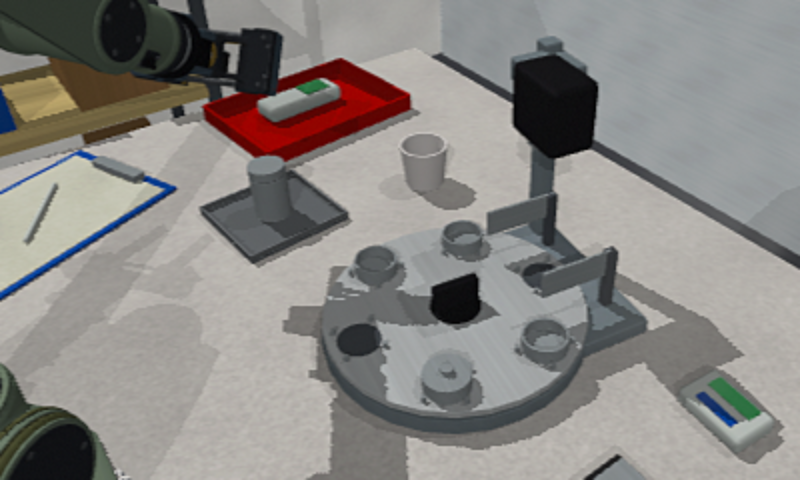

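The tin is upright in the tray at (270,190), and the pans, puck, cup and timer are all in place. For the knob I need a tool-down pose, so I'll steer left and flip the wrist back.

```bash
python3 - <<'E'
from h import *
go([400,300,260],oriu(52,36));go([380,250,290],oriu(45,65))
E
```

```text
row [-0.0273  0.0562 -0.0982  0.1297 -0.0388 -0.0883]
row [-0.0239  0.1097 -0.2081  0.0529 -0.3608 -0.0603]
```

```bash
python3 -m jog '-0.014 0.028 -0.05 0.065 -0.02 -0.044; -0.027 0.056 -0.098 0.13 -0.039 -0.088; -0.027 0.056 -0.098 0.13 -0.039 -0.088; -0.027 0.056 -0.098 0.13 -0.039 -0.088; -0.027 0.056 -0.098 0.13 -0.039 -0.088; -0.027 0.056 -0.098 0.13 -0.039 -0.088'; python3 - <<'E'
from h import *
gp();go([390,250,290],oriu(50,70))
E
```

```text
time_s: 17.8
ee_pos: [413.7, 322.5, 271.1]
ee_rot: [179.6, -59.4, 46.6]
force: [-0.5, 0.1, 0.5]
gripper_width: 68.4
t 17.8 grasp [415.5 324.3 269.6] in meter [-147.3  304.4  269.6] toolz [ 0.597  0.621 -0.508] tooly [ 0.722 -0.692  0.004] q [ 26.9  -2.9 135.5 121.8  19.5 -43.7] F [-0.5  0.1  0.5] w 68.4
row [-0.0338  0.0663 -0.1421  0.0291 -0.438  -0.0312]
```

```bash
python3 -m jog '-0.01 0.01 -0.02 0.01 -0.06 0; -0.015 0.02 -0.04 0.015 -0.12 -0.01; -0.02 0.03 -0.06 0.02 -0.18 -0.015; -0.025 0.04 -0.08 0.025 -0.24 -0.02; -0.03 0.05 -0.1 0.03 -0.3 -0.025; -0.034 0.06 -0.12 0.03 -0.36 -0.03; -0.034 0.066 -0.142 0.03 -0.42 -0.031; -0.034 0.066 -0.142 0.029 -0.438 -0.031; -0.034 0.066 -0.142 0.029 -0.438 -0.031; -0.034 0.066 -0.142 0.029 -0.438 -0.031; -0.034 0.066 -0.142 0.029 -0.438 -0.031'; python3 - <<'E'
from h import *
gp()
T=R.from_euler("xyz",state()["ee_rot"],degrees=True)
go([440,120,290],R.from_euler("xyz",[180,0,90],degrees=True))
E
```

```text
time_s: 18.72
ee_pos: [387.6, 246.6, 290.8]
ee_rot: [-180.0, -20.1, 49.8]
force: [0.4, 1.0, 0.5]
gripper_width: 67.9
t 18.72 grasp [388.3 247.4 287.9] in meter [-160.3  223.9  287.9] toolz [ 0.222  0.263 -0.939] tooly [ 0.764 -0.646 -0.   ] q [ 25.5  -3.3 110.2  10.   55.   61.2] F [0.4 1.  0.5] w 67.9
row [-0.1166  0.2435 -0.0476  0.0782 -0.2144 -0.4422]
```

```bash
python3 -m jog '-0.02 0.04 -0.01 0.013 -0.036 -0.074; -0.04 0.08 -0.02 0.026 -0.072 -0.148; -0.06 0.13 -0.03 0.04 -0.108 -0.222; -0.08 0.18 -0.04 0.053 -0.144 -0.296; -0.1 0.21 -0.048 0.066 -0.18 -0.37; -0.117 0.2435 -0.048 0.078 -0.214 -0.442; -0.117 0.2435 -0.048 0.078 -0.214 -0.442; -0.117 0.2435 -0.048 0.078 -0.214 -0.442' 1; python3 - <<'E'
from h import *
gp();go(M([0,0,185]),ori(TH,90))
E
```

```text
time_s: 19.38
ee_pos: [438.7, 119.8, 290.7]
ee_rot: [-179.7, 0.0, 89.9]
force: [0.7, 0.4, 1.0]
gripper_width: 91.3
t 19.38 grasp [438.6 119.8 287.7] in meter [-88.  107.3 287.7] toolz [-0.006 -0.001 -1.   ] tooly [ 1.    -0.002 -0.006] q [13.8  5.6 98.3  0.1 76.4 13.9] F [0.7 0.4 1. ] w 91.3
row [-0.2423  0.1363  0.2046 -0.0033 -0.0023 -0.8865]
```

```bash
python3 -m jog '0 0 0 0 0 -0.08; 0 0 0 0 0 -0.16; 0 0 0 0 0 -0.24; 0 0 0 0 0 -0.32; 0 0 0 0 0 -0.4; 0 0 0 0 0 -0.48; 0 0 0 0 0 -0.56; -0.04 0.02 0 -0.003 -0.002 -0.64; -0.09 0.05 0 -0.003 -0.002 -0.72; -0.14 0.08 0 -0.003 -0.002 -0.8; -0.19 0.11 0 -0.003 -0.002 -0.8865; -0.242 0.136 0.03 -0.003 -0.002 -0.8865; -0.242 0.136 0.08 -0.003 -0.002 -0.8865; -0.242 0.136 0.14 -0.003 -0.002 -0.8865; -0.242 0.136 0.2 -0.003 -0.002 -0.8865; -0.242 0.136 0.2 -0.003 -0.002 -0.8865'; python3 - <<'E'
from h import *
gp()
im=grab_frame("wrist");cv2.imwrite("pics/w8.png",im[...,::-1])
print("knob",[(round(d["confidence"],2),np.round(d["location"])) for d in tip_of("knob","wrist")],proj(M([0,0,60]),"wrist"),"ends top",proj([M([30,0,74]),M([-30,0,74])],"wrist"))
go(M([0,0,68]),ori(TH,90))
E
```

```text
time_s: 20.72
ee_pos: [500.5, -0.6, 184.3]
ee_rot: [-179.9, -0.9, 169.6]
force: [-2.0, 1.0, 0.4]
gripper_width: 91.4
t 20.72 grasp [500.4  -0.6 181.3] in meter [-5.700e+00 -1.000e-01  1.813e+02] toolz [-0.015  0.001 -1.   ] tooly [ 0.181  0.984 -0.001] q [-1.400e+00  1.440e+01  1.032e+02  1.000e-01  6.320e+01 -8.110e+01] F [-2.   1.   0.4] w 91.4
knob [(0.57, array([308., 203.]))] [[310.56436616 193.88658314]] ends top [[310.60138486 234.69325968]
 [310.47556526 161.0248853 ]]
row [-0.004  -0.001   0.2375  0.     -0.0025 -0.0004]
```

View pics/w8.png

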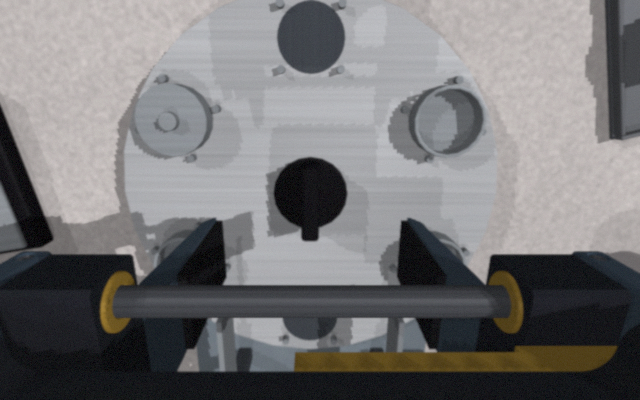

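The wrist view shows the bar vertical at column 310, its head-side end at row 240 against 235 predicted. The puck's button is at (168,121), a pan at (447,120), and the empty place at (311,37). I'll refine the axis from these points.

```bash
python3 - <<'E'
from h import *
from scipy.optimize import least_squares
P=lambda k,z:[125*np.cos(k*np.pi/3),125*np.sin(k*np.pi/3),z]
O=[((168,121),P(-2,61)),((447,119),P(2,54)),((311,37),P(3,34)),((311,240),[30,0,74])]
f=lambda v:np.ravel([proj(M(p,v[2],np.array([v[0],v[1],0])),"wrist")[0]-px for px,p in O])
r=least_squares(f,[506,-1.5,-10.3]);print(r.x,r.fun.round(1))
E
```

```text
[509.59046775  -2.3593965  -10.19499518] [ 0.9  0.1  0.9  0.5 -1.2  0.3 -0.6 -1.1]
```

```bash
sed -i 's/^AX=.*/AX=np.array([509.2,-2.3,0]);TH=-10.2/' h.py; python3 - <<'E'
from h import *
gp();go(M([0,0,68]),ori(TH,90))
E
```

```text
t 20.82 grasp [504.6  -0.7 186.7] in meter [ -4.8   0.7 186.7] toolz [-0.004  0.001 -1.   ] tooly [0.179 0.984 0.   ] q [ -1.4  14.2 102.7   0.   63.4 -81.1] F [ 0.4 -0.8  0.4] w 91.2
row [-0.0106 -0.0015  0.2375  0.     -0.0025 -0.0015]
```

The arm was still settling when that picture was taken, which biases the fit. I'll retake it at rest and carry the features over by template matching.

```bash
python3 - <<'E'
from h import *
from scipy.optimize import least_squares
gp();im=grab_frame("wrist")[...,::-1].copy();gp();cv2.imwrite("pics/w9.png",im)
a=cv2.imread("pics/w8.png")
P=lambda k,z:[125*np.cos(k*np.pi/3),125*np.sin(k*np.pi/3),z]
O=[]
for px,p in [((168,121),P(-2,61)),((447,119),P(2,54)),((311,37),P(3,34)),((311,240),[30,0,74])]:
    h=14 if p[2]==74 else 36
    x,y=px;t=a[max(0,y-h):y+h,x-h:x+h];m=cv2.matchTemplate(im,t,cv2.TM_CCOEFF_NORMED);_,v,_,l=cv2.minMaxLoc(m)
    q=(l[0]+h,l[1]+min(h,y));print(px,q,round(v,2));O.append((q,p))
f=lambda v:np.ravel([proj(M(p,v[2],np.array([v[0],v[1],0])),"wrist")[0]-px for px,p in O])
r=least_squares(f,[506,-1.5,-10.3]);print(r.x,r.fun.round(1))
E
```

```text
t 20.82 grasp [504.6  -0.7 186.7] in meter [ -4.8   0.7 186.7] toolz [-0.004  0.001 -1.   ] tooly [0.179 0.984 0.   ] q [ -1.4  14.2 102.7   0.   63.4 -81.1] F [ 0.4 -0.8  0.4] w 91.2
t 20.87 grasp [505.9  -0.8 188.2] in meter [ -3.5   0.9 188.2] toolz [ 0.  0. -1.] tooly [0.179 0.984 0.   ] q [ -1.4  14.1 102.5   0.   63.4 -81.1] F [ 0.8 -0.2  1. ] w 90.8
(168, 121) (169, 114) 0.95
(447, 119) (444, 112) 0.98
(311, 37) (309, 186) 0.84
(311, 240) (310, 231) 1.0
[538.25177886  -8.60910371 -10.33224444] [   3.1   41.9   -1.8   42.2   -0.2 -112.1   -1.1   37.7]
```

```bash
python3 - <<'E'
from h import *
from scipy.optimize import least_squares
grab_frame("wrist");gp();c=calibration("wrist");im=grab_frame("wrist")[...,::-1].copy();gp()
a=cv2.imread("pics/w8.png")
P=lambda k,z:[125*np.cos(k*np.pi/3),125*np.sin(k*np.pi/3),z]
O=[]
for px,p in [((168,121),P(-2,61)),((447,119),P(2,54)),((311,240),[30,0,74])]:
    h=14 if p[2]==74 else 36
    x,y=px;t=a[max(0,y-h):y+h,x-h:x+h];m=cv2.matchTemplate(im,t,cv2.TM_CCOEFF_NORMED);_,v,_,l=cv2.minMaxLoc(m)
    q=(l[0]+h,l[1]+min(h,y));print(px,q,round(v,2));O.append((q,p))
f=lambda v:np.ravel([cv2.projectPoints(M(p,v[2],np.array([v[0],v[1],0])).reshape(1,3),c["rvec"],c["tvec"],c["mtx"],None)[0].ravel()-px for px,p in O])
r=least_squares(f,[506,-1.5,-10.3]);print(r.x,r.fun.round(1))
E
```

```text
t 20.92 grasp [506.6  -0.9 189. ] in meter [ -2.8   0.9 189. ] toolz [ 0.002  0.    -1.   ] tooly [0.179 0.984 0.001] q [ -1.4  14.1 102.4   0.   63.4 -81.1] F [-1.1 -0.1  0.2] w 91.3
t 20.97 grasp [506.9  -1.  189.3] in meter [ -2.5   0.9 189.3] toolz [ 0.003  0.    -1.   ] tooly [0.179 0.984 0.001] q [ -1.4  14.1 102.4   0.   63.4 -81.1] F [-0.5  0.3 -0. ] w 91.5
(168, 121) (169, 109) 0.96
(447, 119) (443, 108) 0.98
(311, 240) (310, 227) 0.99
[503.486647    -2.26073766 -10.08076748] [-2.3  0.4  3.4 -0.4 -1.1  0.7]
```

```bash
sed -i 's/^AX=.*/AX=np.array([505.,-2,0]);TH=-10.1/' h.py; python3 - <<'E'
from h import *
gp();go(M([0,0,67]),ori(TH,90))
E
```

```text
t 20.97 grasp [506.9  -1.  189.3] in meter [  1.7   1.3 189.3] toolz [ 0.003  0.    -1.   ] tooly [0.179 0.984 0.001] q [ -1.4  14.1 102.4   0.   63.4 -81.1] F [-0.5  0.3 -0. ] w 91.5
row [ 0.004  -0.0029  0.2445  0.0005  0.0018 -0.0022]
```

```bash
python3 -m jog '0.004 -0.003 0.05 0 0.002 -0.002; 0.004 -0.003 0.11 0 0.002 -0.002; 0.004 -0.003 0.16 0 0.002 -0.002; 0.004 -0.003 0.2 0 0.002 -0.002; 0.004 -0.003 0.23 0 0.002 -0.002; 0.004 -0.003 0.2445 0 0.002 -0.002; 0.004 -0.003 0.2445 0 0.002 -0.002; 0.004 -0.003 0.2445 0 0.002 -0.002; 0.004 -0.003 0.2445 0 0.002 -0.002' 0.1; python3 -m jog '0 0 0 0 0 0; 0 0 0 0 0 0; 0 0 0 0 0 0; 0 0 0 0 0 0; 0 0 0 0 0 0; 0 0 0 0 0 0; 0 0 0 0 0 0' -1 20;python3 - <<'E'
from h import *
gp()
E
```

```text
time_s: 21.72
ee_pos: [506.3, -2.0, 71.5]
ee_rot: [179.9, 0.2, 169.9]
force: [0.6, 0.5, 0.9]
gripper_width: 50.1
time_s: 22.3
ee_pos: [506.1, -3.0, 71.6]
ee_rot: [-180.0, 0.2, 169.9]
force: [-1.4, -5.6, 2.6]
gripper_width: 14.2
t 22.3 grasp [506.1  -3.   68.6] in meter [ 1.3 -0.8 68.6] toolz [ 0.003 -0.001 -1.   ] tooly [ 0.175  0.985 -0.001] q [-1.600e+00  2.170e+01  1.116e+02 -1.000e-01  4.650e+01 -8.150e+01] F [-1.4 -5.6  2.6] w 14.2
```

```bash
python3 -m jog '0 -0.002 0 0 0 -0.04; 0 -0.002 0 0 0 -0.08; 0 -0.002 0 0 0 -0.12; 0 -0.002 0 0 0 -0.16; 0 -0.002 0 0 0 -0.2; 0 -0.002 0 0 0 -0.24; 0 -0.002 0 0 0 -0.28' - 30; python3 -c "
from h import *
gp();print(state()['torque'],state()['ee_rot'])"
```

```text
time_s: 22.88
ee_pos: [506.0, -2.3, 71.7]
ee_rot: [179.9, 0.2, -164.8]
force: [0.0, 6.7, -0.0]
gripper_width: 13.9
t 22.88 grasp [506.   -2.3  68.7] in meter [ 1.1 -0.1 68.7] toolz [ 0.003  0.002 -1.   ] tooly [-0.261  0.965  0.001] q [  -1.6   21.7  111.6    0.2   46.5 -106.9] F [ 0.   6.7 -0. ] w 13.9
[ 1.01851331 -0.04899109 -0.16645955] [ 179.91934413    0.197869   -164.84567823]
```

```bash
python3 -m jog '0 0 0 0 0 -0.04; 0 0 0 0 0 -0.08; 0 0 0 0 0 -0.12; 0 0 0 0 0 -0.16; 0 0 0 0 0 -0.2; 0 0 0 0 0 -0.21; 0 0 0 0 0 -0.21'; python3 - <<'E'
from h import *
gp();print(state()['torque'],state()['ee_rot'])
grab_frame("side")
print([(round(d["confidence"],2),np.round(d["location"])) for d in tip_of("puck","side")])
k=lambda a:proj(M([125*np.cos(np.radians(a)),125*np.sin(np.radians(a)),34]),"side").round()
print("puck pred -120,-75,-60",k(-120),k(-75),k(-60))
E
```

```text
time_s: 23.47
ee_pos: [505.8, -1.7, 71.6]
ee_rot: [179.9, 0.2, -146.0]
force: [-0.8, 4.0, 1.5]
gripper_width: 13.8
t 23.47 grasp [505.8  -1.7  68.6] in meter [ 0.8  0.4 68.6] toolz [ 0.002  0.003 -1.   ] tooly [-0.559  0.829  0.001] q [  -1.6   21.7  111.6    0.3   46.5 -125.8] F [-0.8  4.   1.5] w 13.8
[0.35701809 0.25343439 0.16029942] [ 179.93022697    0.21735611 -145.98922648]
[(0.82, array([343., 282.])), (0.69, array([306., 246.]))]
puck pred -120,-75,-60 [[304. 292.]] [[344. 281.]] [[352. 272.]]
```

The table has turned about 44°, and the torque has changed sign, so it is past half-way. Release and let the detent pull it in.

```bash
python3 -m jog '0 0 0 0 0 0; 0 0 0 0 0 0; 0 0 0 0 0 0; 0 0 0 0 0 0; 0 0 0 0 0 0' 0.3; python3 -m jog '0 0 -0.03 0 0 0; 0 0 -0.08 0 0 0; 0 0 -0.11 0 0 0; 0 0 -0.11 0 0 0; 0 0 -0.11 0 0 0' 1;  python3 - <<'E'
from h import *
gp()
grab_frame("side")
for q in("puck","pan1"):print([(round(d["confidence"],2),np.round(d["location"])) for d in tip_of(q,"side")])
for a in (-60,0,120,180): print(a,proj(M([125*np.cos(np.radians(a)),125*np.sin(np.radians(a)),34]),"side").round())
go(M([0,0,123]),ori(TH-30,90))
E
```

```text
time_s: 23.98
ee_pos: [505.9, -1.9, 71.6]
ee_rot: [179.9, 0.2, -146.0]
force: [0.3, -0.7, -0.7]
gripper_width: 44.5
time_s: 24.4
ee_pos: [506.1, -2.2, 127.1]
ee_rot: [-180.0, 0.3, -146.1]
force: [-1.3, 0.1, -0.4]
gripper_width: 77.6
t 24.4 grasp [506.1  -2.2 124.1] in meter [  1.2   0.  124.1] toolz [ 0.004  0.003 -1.   ] tooly [-0.558  0.83  -0.   ] q [  -1.7   17.7  107.9    0.2   54.2 -125.7] F [-1.3  0.1 -0.4] w 77.6
[(0.82, array([355., 272.])), (0.23, array([384., 377.]))]
[(0.83, array([258., 270.])), (0.67, array([351., 238.])), (0.66, array([266., 238.]))]
-60 [[352. 272.]]
0 [[350. 237.]]
120 [[267. 235.]]
180 [[259. 270.]]
row [-3.000e-04  0.000e+00 -1.200e-03  2.100e-03 -0.000e+00  8.227e-01]
```

The detent has clicked to 60°: the puck is at (355,272) against (352,272) predicted. For the second step I'll grip the bar by its ends, which keeps the gripper's wide side away from the head.

```bash
python3 -m jog '0 0 0 0 0 0.08; 0 0 0 0 0 0.16; 0 0 0 0 0 0.24; 0 0 0 0 0 0.32; 0 0 0 0 0 0.4; 0 0 0 0 0 0.48; 0 0 0 0 0 0.56; 0 0 0 0 0 0.64; 0 0 0 0 0 0.72; 0 0 0 0 0 0.8; 0 0 0 0 0 0.823; 0 0 0 0 0 0.823; 0 0 0 0 0 0.823; 0 0 0 0 0 0.823' 1; python3 - <<'E'
from h import *
gp();im=grab_frame("wrist");cv2.imwrite("pics/w10.png",im[...,::-1]);gp()
go(M([0,0,68]),ori(TH-30,90))
E
```

```text
time_s: 25.72
ee_pos: [504.5, -2.1, 124.8]
ee_rot: [179.9, -0.2, 139.9]
force: [0.1, -0.4, 0.7]
gripper_width: 91.5
t 25.72 grasp [504.5  -2.1 121.8] in meter [ -0.4  -0.2 121.8] toolz [-0.001  0.003 -1.   ] tooly [0.644 0.765 0.002] q [ -1.7  17.9 108.    0.2  54.2 -51.7] F [ 0.1 -0.4  0.7] w 91.5
t 25.77 grasp [504.6  -2.1 122. ] in meter [ -0.4  -0.2 122. ] toolz [-0.001  0.003 -1.   ] tooly [0.644 0.765 0.002] q [ -1.7  17.9 108.    0.2  54.2 -51.7] F [ 0.1  0.2 -0.1] w 91.5
row [-0.0007  0.0005  0.1079  0.0012 -0.0017  0.0003]
```

View pics/w10.png

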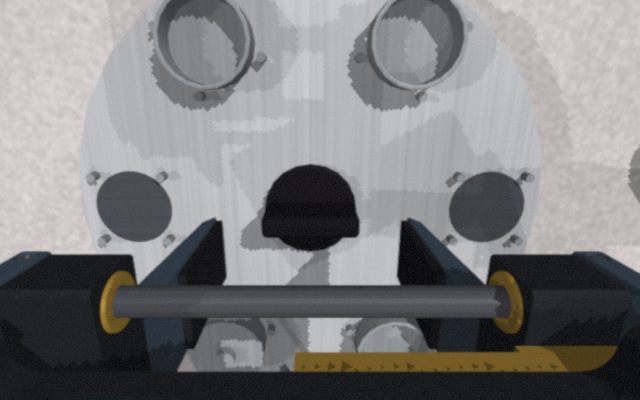

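The bar lies level in the view from column 263 to 358, centred between the pads, and both pans are in their pins. Descend and grip its ends.

```bash
python3 -m jog '0 0 0.03 0 0 0; 0 0 0.06 0 0 0; 0 0 0.085 0 0 0; 0 0 0.1 0 0 0; 0 0 0.108 0 0 0; 0 0 0.108 0 0 0; 0 0 0.108 0 0 0' 1; python3 -m jog '0 0 0 0 0 0; 0 0 0 0 0 0; 0 0 0 0 0 0; 0 0 0 0 0 0; 0 0 0 0 0 0; 0 0 0 0 0 0; 0 0 0 0 0 0' -1 25;python3 - <<'E'
from h import *
gp();print(state()['ee_rot'])
E
```

```text
time_s: 26.35
ee_pos: [504.9, -2.0, 71.2]
ee_rot: [179.9, -0.1, 139.9]
force: [-0.3, 0.6, 0.3]
gripper_width: 91.1
time_s: 26.93
ee_pos: [504.3, -2.7, 71.4]
ee_rot: [180.0, -0.1, 140.0]
force: [-2.6, -4.3, 4.1]
gripper_width: 59.4
t 26.93 grasp [504.3  -2.7  68.4] in meter [-0.6 -0.8 68.4] toolz [-0.002  0.002 -1.   ] tooly [0.643 0.766 0.   ] q [-1.700e+00  2.170e+01  1.117e+02  1.000e-01  4.670e+01 -5.170e+01] F [-2.6 -4.3  4.1] w 59.4
[ 1.79982649e+02 -1.28817530e-01  1.39980106e+02]
```

```bash
python3 -m jog '0 0 0 0 0 -0.04; 0 0 0 0 0 -0.08; 0 0 0 0 0 -0.12; 0 0 0 0 0 -0.16; 0 0 0 0 0 -0.2; 0 0 0 0 0 -0.24; 0 0 0 0 0 -0.28; 0 0 0 0 0 -0.32; 0 0 0 0 0 -0.36; 0 0 0 0 0 -0.4; 0 0 0 0 0 -0.44; 0 0 0 0 0 -0.48; 0 0 0 0 0 -0.52; 0 0 0 0 0 -0.56; 0 0 0 0 0 -0.6; 0 0 0 0 0 -0.63; 0 0 0 0 0 -0.65; 0 0 0 0 0 -0.662; 0 0 0 0 0 -0.662' - 35; python3 - <<'E'
from h import *
gp();print(state()['ee_rot'],state()['torque'])
grab_frame("side")
for q in("puck","pan1"):print(q,[(round(d["confidence"],2),np.round(d["location"])) for d in tip_of(q,"side")])
E
```

```text
time_s: 28.52
ee_pos: [504.3, -2.7, 71.4]
ee_rot: [179.9, -0.1, -160.4]
force: [-2.1, -0.7, -0.1]
gripper_width: 59.8
t 28.52 grasp [504.3  -2.7  68.4] in meter [-0.6 -0.8 68.4] toolz [-0.001  0.001 -1.   ] tooly [-0.336  0.942  0.002] q [-1.700e+00  2.170e+01  1.117e+02  1.000e-01  4.670e+01 -1.113e+02] F [-2.1 -0.7 -0.1] w 59.8
[ 1.79902648e+02 -5.31752405e-02 -1.60396093e+02] [-0.92878833  0.01880252  0.06146229]
puck [(0.71, array([350., 237.]))]
pan1 [(0.75, array([257., 273.])), (0.74, array([300., 295.])), (0.51, array([312., 220.]))]
```

The puck is at (350,237), the read spot. Release, lift and back away.

```bash
python3 -m jog '0 0 0 0 0 0; 0 0 0 0 0 0; 0 0 0 0 0 0; 0 0 0 0 0 0; 0 0 0 0 0 0' 1; python3 -m jog '0 0 -0.03 0 0 0; 0 0 -0.09 0 0 0; 0 0 -0.15 0 0 0; 0 0 -0.21 0 0 0; 0.06 0 -0.28 0 0 0; 0.12 0 -0.34 0 0 0; 0.18 0 -0.4 0 0 0; 0.2 0 -0.4 0 0 0; 0.2 0 -0.4 0 0 0; 0.2 0 -0.4 0 0 0'; python3 - <<'E'
from h import *
gp()
im=grab_frame("side")
for q in("puck","pan1","tin","cup","timer","tray"):print(q,[(round(d["confidence"],2),np.round(d["location"])) for d in tip_of(q,"side")])
cv2.imwrite("pics/s11.png",cv2.resize(im[100:340,160:480,::-1],None,fx=2.5,fy=2.5))
for a in (0,60,-120,180): print(a,proj(M([125*np.cos(np.radians(a)),125*np.sin(np.radians(a)),34]),"side").round())
grab_frame("top")
for q in("knob","puck","pan1","tin","cup","timer"):print(q,[(round(d["confidence"],2),np.round(d["location"])) for d in tip_of(q,"top")])
E
```

```text
time_s: 29.08
ee_pos: [504.4, -2.6, 71.4]
ee_rot: [179.9, -0.0, -160.5]
force: [0.5, -0.4, 0.3]
gripper_width: 90.0
time_s: 29.92
ee_pos: [410.3, -36.3, 271.3]
ee_rot: [179.9, 0.0, -160.5]
force: [0.4, 1.1, -0.1]
gripper_width: 91.2
t 29.92 grasp [410.3 -36.3 268.3] in meter [-87.2 -50.4 268.3] toolz [-0.     0.002 -1.   ] tooly [-0.333  0.943  0.002] q [-6.800e+00  2.000e+00  1.051e+02  1.000e-01  7.290e+01 -1.163e+02] F [ 0.4  1.1 -0.1] w 91.2
puck [(0.78, array([352., 238.])), (0.62, array([312., 221.])), (0.32, array([354., 117.]))]
pan1 [(0.95, array([258., 272.])), (0.88, array([313., 222.])), (0.68, array([302., 292.]))]
tin [(0.67, array([217., 203.])), (0.41, array([354., 171.]))]
cup [(0.62, array([289., 191.]))]
timer [(0.76, array([441., 306.])), (0.66, array([351., 239.]))]
tray [(0.59, array([220., 206.]))]
0 [[350. 237.]]
60 [[310. 221.]]
-120 [[304. 292.]]
180 [[259. 270.]]
knob [(0.62, array([314., 230.]))]
puck [(0.63, array([324., 186.]))]
pan1 [(0.59, array([286., 204.]))]
tin [(0.62, array([195., 252.])), (0.55, array([325., 185.]))]
cup [(0.84, array([218., 179.]))]
timer [(0.9, array([412., 181.]))]
```

View pics/s11.png

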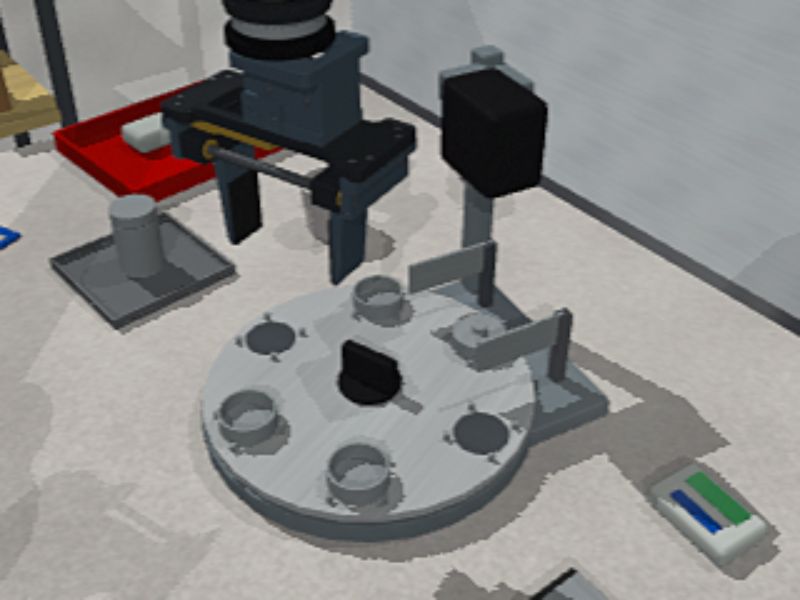

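The puck with its button is under the head at (478,333), the three pans are in their pins, and the tin stands in the tray at (138,235). The cup and timer have not moved, and the robot is clear of everything.

```bash
python3 -c "
from workcell import *
print(job_done())"
```

```text
the job is handed in; nothing more can be done
None
```

The job is done and was handed in at about 30 s, well inside the 72 s limit. I took the tin out between the shields and stood it upright near the middle of the tray, at a contact force of about 5 N. I then turned the table +120° by its knob in two grips of 60°, which brought the calibration puck under the head.

**Last checks:** In the last side picture the puck is within about 2 pixels of its expected spot under the head. All three pans are in their pins and the tin is upright. The cup and timer are where they started to within about 3 pixels, the networks' usual scatter. The gripper is open and touching nothing.

**What went wrong or disagreed:**
- **First approach to the tin:** it stopped at a joint 4 limit before touching anything. I backed off and came in flatter with the wrist turned over.
- **Turntable axis:** one wrist-camera fit was biased because the arm was still settling. My estimates of its x position ranged from 503 to 509 mm; I used 505.
- **Not checked separately:** in the final top picture only one of the three pans was detected, so the other two are confirmed by the side picture only. I never ran a check on the scale, which is fixed and which the arm did not go near.

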